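# Fit the ring head to a touch-start mixer and hold a flask down in it

## Task

The control flask has to be mixed on the touch-start vortex mixer. Fit the ring head (the black ring with two blue finger grips, not the flat pad) onto the mixer's square drive until it sits fully home on the steel flange, then lift the stoppered amber flask out of its cork ring, set it upright with its ball in the ring and press it straight down until the sprung drive is fully down. Finish while still holding the flask pressed down like this, without touching the head or the mixer yourself; keep the flask upright throughout and leave the pad head, wash bottle and low tube rack where they are.

Things in the scene. Friction and masses are not known exactly. Their poses are not given: they have to be found in the camera images.
- mixer: Touch-start vortex mixer, white box 112 (x) x 104 (y) x 66 mm high on a grey base, speed dial and switch on its front (-x) side; fixed to the table. Origin: centre of its underside, z up. In the middle of its top a black collar (37 mm wide, to z 71.5 mm) with a vertical sprung steel drive coming out of it.
- drive_seat (a point): Middle of the upper face of the drive's round steel flange (34 mm across), where a head's underside rests when fully home; 86 mm above the mixer's underside while up; moves with the drive. On it stands the square stub, 14 x 14 mm, 17 mm tall, its top 8 mm tapering to 8 x 8 mm, sides parallel to this point's x and y (= the mixer's).
- drive (a joint): How far the sprung drive is pressed down, in m: 0 up, 0.008 fully down against its stop. It starts to give at about 4 N of push and takes about 10 N to reach the stop (weight of head and flask included, about 2 N); springs back when released. It does not turn.
- ring_head: Loose ring head, 90 g, standing on the table. Aluminium hub 34 x 34 mm, z 0 to 18 mm; through it a 16 mm square bore, sides along x and y (fits the drive in any quarter turn). On it a black ring, 48 mm outside, 36 mm inside, to z 32 mm. Blue flat finger grips 24 mm wide at +y and -y, z 12 to 32 mm, 52 mm over their outer faces: grip there, closing along y. Origin: centre of underside.
- ring_seat (a point): Centre of the ring head's ring at its upper rim, 32 mm above the head's underside. A seated flask's ball centre stands about 16 mm above it, its neck grip point about 66 mm above it.
- pad_head: Spare flat-pad head, 110 g: same square hub with a black rubber-topped disc 68 mm across, 28 mm high in all. Not to be used. Origin: centre of its underside.
- flask: Loose stoppered flask of amber glass, about 110 g, mass low in the ball: round ball 48 mm in diameter, straight round neck 20 mm in diameter from 47 to 88 mm, lip 24 mm, white stopper 25 mm to the top at 105 mm. Origin: lowest point of the ball, z along the neck. Stands upright in the cork ring with its lowest point about 18 mm above the table.
- flask_ball (a point): Centre of the flask's ball, 24 mm above its lowest point.
- flask_neck (a point): Point on the neck's axis where to grip it, 74 mm above the flask's lowest point (50 mm above the ball's centre).
- cork_ring: Loose cork ring in which the flask stands, 76 mm outside, 34 mm inside diameter, 25 mm high. Origin: centre of its underside.
- wash_bottle: Square white plastic bottle with grey cap, 60 x 60 x 128 mm; bystander. Origin: centre of its underside.
- low_rack: Low white tube rack, 76 (x) x 174 (y) x 45 mm, empty; bystander. Origin: centre of its underside.
Things that resemble listed ones, but are neither listed nor needed, are in the scene too. What is shaped like the ring_head but purple is not meant.

How it is judged:
By the outcome, as a careful person would: the job done as asked, in the order asked, and still so for the second after the job is handed in, while the arm keeps its last pose, push and grip.
It also fails if it takes over 58 s, if anything falls off the work surface, if the arm or the gripper's body presses on something with over 40 N, if the wrist force passes 120 N, or if a joint passes its speed limit or range.

## Robot

A 6-joint arm with a two-finger parallel gripper is mounted at the origin on a cart in front of the work surface, level with it; the furniture and walls round the work are solid. World frame = base frame: x ahead of the robot, y to its left, z up, the work surface at z = 0. Lengths are in m, angles in rad, forces in N, time in s.
With the tool pointing down it reaches from about 0.375 to 0.975 m from the base axis. Payload 3.8 kg.
Tool frame: the origin (TCP) lies midway between the tips of the shut fingers; the grasp point (between the pads) lies 19 mm behind it; z points along the fingers, y is the line along which they close (so a half turn about z gives the same grasp; the last joint's range is limited). The gripper opens to 85 mm and grips with 20 to 120 N. Pads are 22 mm wide; open, the fingers measure 114 mm over their backs; the gripper's body (76 mm by 85 mm) begins 54 mm behind the grasp point. The pads swing forward as they close: fully open they stand 13 mm farther back than shut.
Start: joints at [1.307, 0.264, 1.604, -0, 1.274, -0.037], TCP at [0.152, 0.658, 0.231] pointing down, gripper open.
Joint ranges: [-2.63, 2.63], [-0.94, 2.18], [0.31, 2.57], [-1.31, 4.45], [0, 2.66], [-2.55, 2.55]. Speed limits (rad/s): [2.57, 2.57, 3.14, 3.14, 3.14, 3.14].

## Interface

Orientations are given as a rotation vector (axis times angle).
In Python, from workcell import status, read_camera, workorder, masks_of gives the robot as it stands.
- The arm moves only by the tool drive_tool, never from a script. Its argument "rows" is a list of rows, each a list of 7 numbers: the turn, a rotation vector about the tool's x, y, z in degrees, then the shift along the tool's x, y, z in m, then the opening, from 0 (shut) to 1 (fully open). In form: [[ax, ay, az, tx, ty, tz, claw], ...]. A call has 1 to 8 rows; each row shifts and turns the commanded pose from where the row before left it, along the tool's axes as they then stand; what a row does not reach is not made up. A row lasts 1/12 s, in which the tool goes at most 41.7 mm and 7.16 degrees, less where a joint would pass 70% of its speed; a pose out of reach is approached as far as the arm can. A call is refused whole if a number of a shift passes 0.0417 or a number of a turn 7.16, either way. A call with a gripper value outside its range is refused whole. The fingers move at their own pace and stop on an object; "force" is the grip in N (left out, the last holds). Time passes only in rows, so rows that do not move let the fingers close. It gives the time, the measured TCP pose, the force, the opening and the grip force at its end, in the units of the state.
- status.read_state(): the state, without advancing time (a new reading comes with each control period).
- read_camera(name): name is "scene" or "top"; returns a dict with "color" (400x640x3 uint8, red, green, blue), "intrinsics" (3x3 intrinsics, pixels), "world_from_camera" (4x4, takes a point from camera to world coordinates). Camera axes: x right, y up, looking along -z (the intrinsics and any distortion apply to the point x, -y, -z); pixel columns grow to the right and rows downward; lengths in m; the calibration is good to about 2 mm. A picture is of the moment at which its call begins. There is no depth.
- workorder.finish_job(): hands the job in; it is judged then, once.
Trained networks look in a picture, given as the dict that the camera call returned (one of the last four; its "shot" number tells which), for a name from the list of things; names that differ only in an ending like _2 or _b are one class to them, and where a whole thing is asked for, a point or a joint stands for the part that bears it (a point fixed in the world has none). Each returns a list of dicts, best first, with "score" (0 to 1); they miss things now and then, are a little off and sometimes report something else, mostly with a low value. They report only what shows in the picture. A call takes as long as a camera call. They do not tell look-alikes from the thing itself.
- masks_of(picture, name): "mask" (400x640 bool, what is visible of it) and "bbox" ([left, top, right, bottom] in pixels, round what is visible of it).
The state is a dict: "time": time; "q": joint angles; "joint_vel": joint speeds; "joint_torque": joint torques, N m; "tool_pos": TCP position; "tcp_rot": TCP orientation; "wrist_force": force on the tool from outside, world axes, zero at the start; "torque": the same for the moment, N m; "width": opening from 0.0 (shut) to 1.0 (fully open); "grip_force": force on a finger pad.
Only numpy, scipy, OpenCV 4.12 (cv2) and the standard library are available. Lean on these libraries where they do the work, as an engineer would, in place of code of your own. Each camera call takes 0.05 s, during which the arm holds its last target. There are 200 camera calls.

## Working session

There is one attempt and no reset: what is moved stays moved. The work goes in short steps, Python scripts to look and compute and a tool call to move; the robot and the scene stay as the last step left them, time stands still between calls to the robot, and variables do not carry over. Pictures are saved under pics/ and viewed, at most 10 in all, crops included, and the job is handed in when it is done.

Besides the shell and the picture viewer there is one more tool, called after ">>>" as a command line: name --pt "numbers of a row" for each row, then --argument value for the rest. drive_tool: Moves the arm, as the interface text tells. Its arguments: {"type":"object","properties":{"rows":{"type":"array"},"force":{"type":"number"}},"required":["rows"]}

```bash
mkdir -p pics; cat > h.py <<'E'
import numpy as np, cv2
from workcell import status, read_camera, workorder, masks_of
def ray(p,u,v):
    K=p["intrinsics"];T=np.array(p["world_from_camera"])
    x=(u-K[0][2])/K[0][0];y=(v-K[1][2])/K[1][1]
    return T[:3,3],T[:3,:3]@np.array([x,-y,-1.])
def atz(p,u,v,z):
    o,d=ray(p,u,v);return o+d*(z-o[2])/d[2]
def proj(p,X):
    T=np.array(p["world_from_camera"]);c=T[:3,:3].T@(np.array(X)-T[:3,3]);K=p["intrinsics"]
    return K[0][0]*c[0]/-c[2]+K[0][2],K[1][1]*-c[1]/-c[2]+K[1][2]
def save(p,n,box=None,s=1):
    i=p["color"][...,::-1]
    if box: i=i[box[1]:box[3],box[0]:box[2]]
    cv2.imwrite("pics/"+n,cv2.resize(np.ascontiguousarray(i),None,fx=s,fy=s,interpolation=cv2.INTER_CUBIC))
E
python3 - <<'E'
from h import *
np.set_printoptions(precision=4,suppress=True)
ps={}
for c in("scene","top"):
    p=read_camera(c);ps[c]=p;save(p,c+"0.png");print(c,[k for k in p],np.array(p["intrinsics"]).tolist(),np.array(p["world_from_camera"]))
    for n in("mixer","ring_head","drive","pad_head","flask","cork_ring","wash_bottle","low_rack"):
        for m in masks_of(p,n):
            ys,xs=np.nonzero(m["mask"]);print(c,n,round(m["score"],2),m["bbox"],round(xs.mean(),1),round(ys.mean(),1),atz(p,xs.mean(),ys.mean(),0.03))
E
```

```text
scene ['color', 'intrinsics', 'world_from_camera', 'shot'] [[424.42395048592243, 0.0, 322.4439725728782], [0.0, 424.42395048592243, 196.63304105718305], [0.0, 0.0, 1.0]] [[ 0.8137  0.3061 -0.4941  0.0301]
 [-0.5812  0.4404 -0.6843 -0.8142]
 [ 0.0081  0.844   0.5362  0.6728]
 [ 0.      0.      0.      1.    ]]
scene mixer 0.68 [267.0, 183.3, 324.3, 230.2] 293.0 204.8 [0.532  0.0181 0.03  ]
scene ring_head 0.79 [335.1, 222.5, 358.8, 241.7] 345.5 229.6 [ 0.58   -0.1531  0.03  ]
scene ring_head 0.67 [305.5, 238.7, 332.0, 259.5] 315.7 249.6 [ 0.4738 -0.1745  0.03  ]
scene drive 0.51 [286.1, 184.5, 298.2, 195.6] 292.5 188.6 [0.5762 0.0915 0.03  ]
scene pad_head 0.69 [371.3, 247.4, 399.3, 267.1] 382.1 256.3 [ 0.5862 -0.2824  0.03  ]
scene flask 0.73 [392.8, 177.9, 421.4, 229.6] 408.0 204.8 [ 0.7914 -0.162   0.03  ]
scene flask 0.58 [233.0, 144.4, 245.0, 176.0] 237.9 163.6 [0.5144 0.3218 0.03  ]
scene flask 0.19 [267.6, 180.7, 320.8, 231.7] 293.2 204.9 [0.532  0.0176 0.03  ]
scene cork_ring 0.78 [224.7, 167.2, 254.6, 188.7] 239.4 180.0 [0.4718 0.2238 0.03  ]
scene wash_bottle 0.76 [392.8, 17
[... 671 characters left out ...]
 [0.5413 0.022  0.03  ]
top ring_head 0.77 [344.3, 236.6, 362.0, 257.3] 352.0 246.6 [ 0.482  -0.1634  0.03  ]
top ring_head 0.72 [336.6, 201.2, 349.8, 218.1] 343.7 207.9 [ 0.5888 -0.1426  0.03  ]
top ring_head 0.59 [380.0, 257.7, 400.9, 273.0] 390.6 264.2 [ 0.4346 -0.2659  0.03  ]
top pad_head 0.8 [379.7, 193.7, 406.0, 221.2] 390.7 206.4 [ 0.5927 -0.2726  0.03  ]
top flask 0.59 [177.4, 234.4, 208.9, 251.5] 191.7 242.7 [0.4934 0.272  0.03  ]
top cork_ring 0.94 [183.4, 229.6, 212.4, 258.7] 200.4 245.4 [0.4862 0.2478 0.03  ]
top wash_bottle 0.74 [348.0, 130.4, 370.8, 163.1] 359.2 146.2 [ 0.769  -0.1897  0.03  ]
top low_rack 0.82 [429.5, 188.7, 473.3, 256.7] 449.9 222.2 [ 0.5481 -0.4333  0.03  ]
```

View pics/scene0.png

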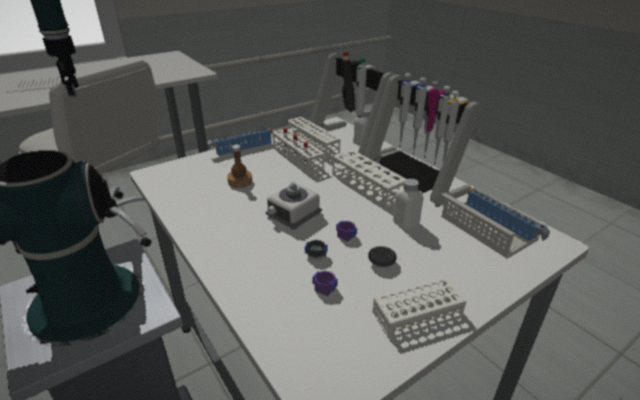

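View pics/top0.png

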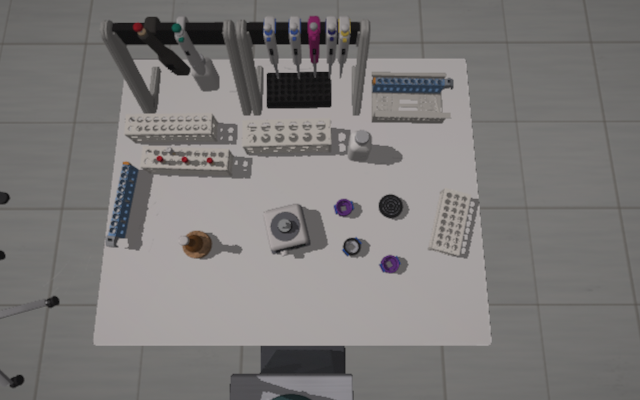

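The scene picture shows the black ring at (316,249), purple rings at (346,230) and (325,283), the pad at (382,256), the mixer at (293,205) and the flask at (238,165). Ring-head candidates in the top picture are (352,247), black with blue grips, and two purple ones at (344,208) and (390,264). The black one at (352,247) fits the description, and I'll confirm it in an enlarged crop.

```bash
python3 - <<'E'
from h import *
t=read_camera("top");s=read_camera("scene")
def cr(p,b,sz=(400,300)):
    i=p["color"][b[1]:b[3],b[0]:b[2],::-1];return cv2.resize(np.ascontiguousarray(i),sz,interpolation=cv2.INTER_CUBIC)
a=np.vstack([np.hstack([cr(t,(332,232,372,262)),cr(s,(296,235,336,265))]),np.hstack([cr(t,(247,200,327,260)),cr(s,(256,178,336,238))])])
cv2.imwrite("pics/crop1.png",np.clip(a.astype(float)*1.6,0,255).astype(np.uint8))
for p,n in((t,"mixer"),(s,"mixer"),(t,"cork_ring"),(s,"cork_ring"),(t,"flask"),(s,"flask")):
    for m in masks_of(p,n)[:2]:
        k=m["mask"].astype(np.uint8);c=max(cv2.findContours(k,0,2)[0],key=cv2.contourArea);print(n,m["score"],cv2.minAreaRect(c))
E
```

```text
mixer 0.62 ((292.5735168457031, 204.9558868408203), (40.988162994384766, 54.879547119140625), 59.036251068115234)
cork_ring 0.92 ((197.81951904296875, 244.67559814453125), (27.587997436523438, 29.194387435913086), 12.094758033752441)
cork_ring 0.66 ((359.5, 146.0), (30.0, 23.0), 90.0)
cork_ring 0.72 ((239.6851348876953, 179.8391876220703), (14.868432998657227, 24.486125946044922), 81.02737426757812)
flask 0.85 ((191.25, 241.75001525878906), (21.21320343017578, 17.677669525146484), 45.0)
flask 0.59 ((236.25473022460938, 161.64151000976562), (32.142372131347656, 14.697580337524414), 74.05460357666016)
```

View pics/crop1.png

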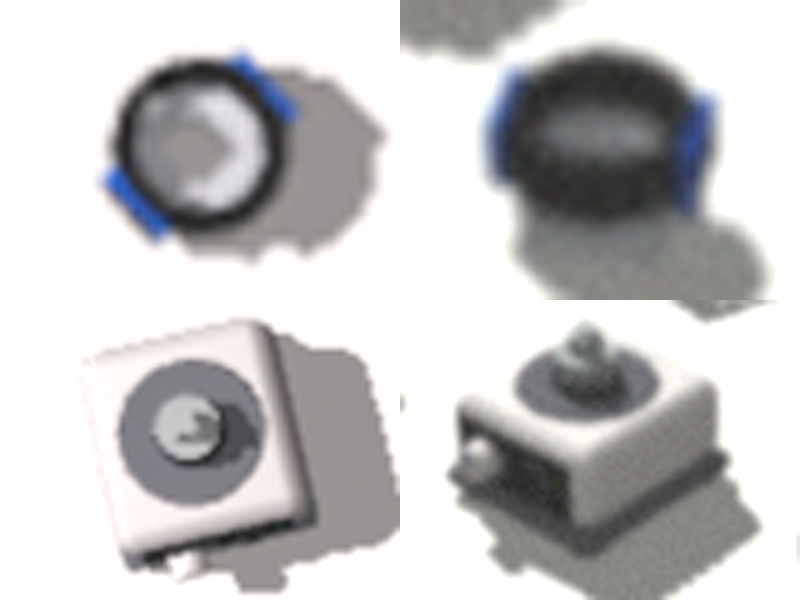

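The crop confirms it: the ring at top (352,247) is black with blue grips at crop corners (135,205) and (265,88). The mixer's flange is at top ≈ (284.6,225.6), with yaw around +13°. Next is a sub-pixel fit.

```bash
cat >> h.py <<'E'
from scipy.optimize import differential_evolution, minimize
from scipy.ndimage import map_coordinates, gaussian_filter
def grad(p,sig=.8):
    g=gaussian_filter(p["color"].astype(float).mean(2),sig);return np.gradient(g)
def projv(p,X):
    T=np.array(p["world_from_camera"]);c=(X-T[:3,3])@T[:3,:3];K=p["intrinsics"]
    return np.stack([K[0][0]*c[:,0]/-c[:,2]+K[0][2],-K[1][1]*c[:,1]/-c[:,2]+K[1][2]],1)
def score(p,G,X):  # X ordered closed/open curve: mean |normal gradient|
    u=projv(p,X);t=np.gradient(u,axis=0);n=np.stack([-t[:,1],t[:,0]],1);n/=np.linalg.norm(n,axis=1)[:,None]+1e-9
    gy=map_coordinates(G[0],[u[:,1],u[:,0]],order=1);gx=map_coordinates(G[1],[u[:,1],u[:,0]],order=1)
    return abs((n[:,0]*gx+n[:,1]*gy).mean())
def circ(x,y,z,r,n=80):
    a=np.linspace(0,2*np.pi,n);return np.stack([x+r*np.cos(a),y+r*np.sin(a),z+0*a],1)
def blue(p,b):
    i=p["color"].astype(float);m=np.zeros(i.shape[:2]);m[b[1]:b[3],b[0]:b[2]]=1
    w=np.clip(i[...,2]-np.maximum(i[...,0],i[...,1])-15,0,None)*m
    return w
E
python3 - <<'E'
from h import *
np.set_printoptions(precision=4,suppress=True)
P=[read_camera("top"),read_camera("scene")];G=[grad(p) for p in P]
# box edges
def box(x,y,a):
    c,s=np.cos(a),np.sin(a);L=[]
    for z,hx,hy in((.066,.056,.052),):
        for (ax,ay,bx,by) in((-.8,-1,.8,-1),(-.8,1,.8,1),(-1,-.8,-1,.8),(1,-.8,1,.8)):
            k=np.linspace(0,1,40);X=(ax+(bx-ax)*k)*hx;Y=(ay+(by-ay)*k)*hy
            L.append(np.stack([x+c*X-s*Y,y+s*X+c*Y,z+0*k],1))
    return L
def fit(f,x0,d,idx=(0,1)):
    r=differential_evolution(lambda v:-sum(f(P[i],G[i],v) for i in idx),[(a-b,a+b) for a,b in zip(x0,d)],seed=1,maxiter=60,popsize=12);return r.x,-r.fun
p=P[0];print("flange guess",atz(P[0],284.6,225.6,.086),atz(P[1],293.6,192,.086))
for idx in((0,),(1,),(0,1)):
    print("box",idx,fit(lambda p,g,v:sum(score(p,g,e) for e in box(*v)),[.53,.015,.22],[.02,.02,.2],idx))
    print("flange",idx,fit(lambda p,g,v:score(p,g,circ(v[0],v[1],.086,.017)),[.525,.015],[.02,.02],idx))
    print("disc",idx,fit(lambda p,g,v:score(p,g,circ(v[0],v[1],.066,v[2])),[.525,.015,.036],[.02,.02,.006],idx))
    print("ring",idx,fit(lambda p,g,v:score(p,g,circ(v[0],v[1],.032,.024))+score(p,g,circ(v[0],v[1],.032,.018)),[.48,-.163],[.02,.02],idx))
    print("cork",idx,fit(lambda p,g,v:score(p,g,circ(v[0],v[1],.025,.038)),[.485,.25],[.025,.025],idx))
# blue grips
for p,b in((P[0],(335,232,368,262)),(P[1],(303,236,335,262))):
    w=blue(p,b);n,l=cv2.connectedComponents((w>0).astype(np.uint8))
    for k in range(1,n):
        ys,xs=np.nonzero(l==k);ww=w[ys,xs];u=(xs*ww).sum()/ww.sum();v=(ys*ww).sum()/ww.sum();print("grip",len(xs),u,v,atz(p,u,v,.027),atz(p,u,v,.022))
# white stopper from scene/top: rough region bright
print(proj(P[0],[.47,.25,.123]),proj(P[1],[.47,.25,.123]))
a=np.hstack([cv2.resize(np.ascontiguousarray(q["color"][b[1]:b[3],b[0]:b[2],::-1]),(400,500),interpolation=cv2.INTER_CUBIC) for q,b in((P[0],(172,222,220,282)),(P[1],(216,138,264,198)))])
cv2.imwrite("pics/flask.png",a)
E
```

```text
flange guess [0.5315 0.0151 0.086 ] [ 0.5219 -0.0037  0.086 ]
box (0,) (array([0.5333, 0.0212, 0.2337]), np.float64(51.4615247618177))
flange (0,) (array([0.5337, 0.0165]), np.float64(16.772165067480483))
disc (0,) (array([0.5336, 0.0165, 0.0391]), np.float64(24.149495896842353))
ring (0,) (array([ 0.4825, -0.1619]), np.float64(48.219882356035754))
cork (0,) (array([0.4894, 0.2572]), np.float64(17.832605307953923))
box (1,) (array([0.5269, 0.0001, 0.2509]), np.float64(47.00323077316456))
flange (1,) (array([0.5391, 0.0156]), np.float64(7.608636265471543))
disc (1,) (array([0.5318, 0.0169, 0.0389]), np.float64(22.22843931366042))
ring (1,) (array([ 0.4828, -0.1614]), np.float64(29.839878840368645))
cork (1,) (array([0.4735, 0.2257]), np.float64(14.39581767240286))
box (0, 1) (array([0.5246, 0.0184, 0.2455]), np.float64(86.7228785843203))
flange (0, 1) (array([0.5342, 0.0166]), np.float64(21.939854131532776))
disc (0, 1) (array([0.533 , 0.0167, 0.0391]), np.float64(45.72130949323846))
ring (0, 1) (array([ 0.4826, -0.1619]), np.float64(77.95724802804912))
cork (0, 1) (array([0.4882, 0.2571]), np.float64(27.245599006145653))
grip 19 358.1363636363636 240.3181818181818 [ 0.4993 -0.1806  0.027 ] [ 0.4998 -0.1811  0.022 ]
grip 22 345.00214592274676 251.69957081545064 [ 0.4685 -0.1443  0.027 ] [ 0.4689 -0.1446  0.022 ]
grip 15 305.8534482758621 245.35344827586206 [ 0.4656 -0.1448  0.027 ] [ 0.469  -0.1397  0.022 ]
grip 23 324.93277310924367 248.2689075630252 [ 0.4967 -0.18    0.027 ] [ 0.5003 -0.1751  0.022 ]
(np.float64(187.5950364024488), np.float64(248.3781819208377)) (np.float64(231.79201131128826), np.float64(148.99637671350294))
```

View pics/flask.png

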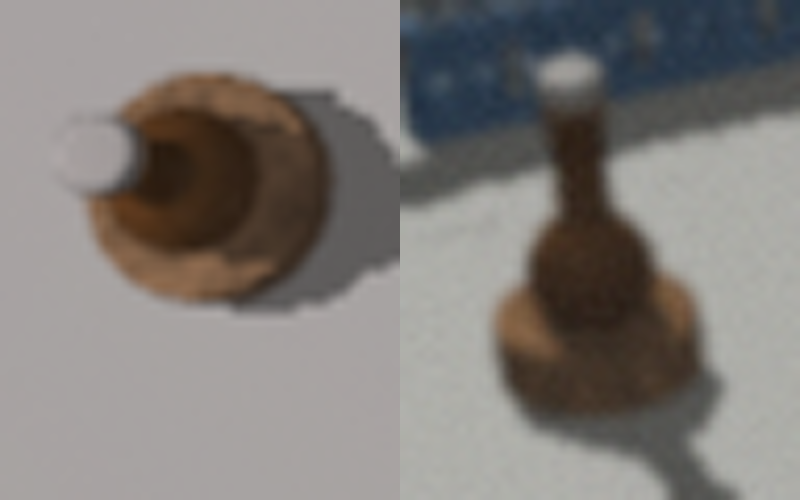

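The flask stopper's top is at top-view pixel ≈ (183.1,240.1) and scene pixel ≈ (235.9,145.3). Both cameras agree on the ring (0.4826,-0.1617) and the mixer axis (0.5335,0.0166).

```bash
cat >> h.py <<'E'
from scipy.spatial.transform import Rotation as R
def delta(x,y,z,ydeg):
    """world shift to target -> tool-frame shift (along current axes) and turn about tool z so closing line is at ydeg (mod 180)"""
    s=status.read_state();M=R.from_rotvec(s["tcp_rot"]).as_matrix();p=np.array(s["tool_pos"])
    cur=np.degrees(np.arctan2(M[1,1],M[0,1]));d=(ydeg-cur+90)%180-90
    print("t",s["time"],"pos",p.round(4),"yline",round(cur,1),"tilt",np.degrees(np.arccos(-M[2,2])).round(2),"q6",round(s["q"][5],3),"F",np.round(s["wrist_force"],1),"w",s["width"],s["grip_force"])
    print("tool shift first-then-turn",(M.T@(np.array([x,y,z])-p)).round(4),"turn about tool z",round(-d,1),"world",(np.array([x,y,z])-p).round(4))
E
python3 - <<'E'
from h import *
P=[read_camera("top"),read_camera("scene")]
print(atz(P[0],183.1,240.1,.123),atz(P[1],235.9,145.3,.123))
print(status.read_state()["tcp_rot"]);delta(.4826,-.1617,.12,131)
E
```

```text
[0.49045211 0.26260938 0.123     ] [0.49079889 0.26588381 0.123     ]
[3.55477958e-01 3.12141279e+00 4.65234952e-05]
t 1.5 pos [0.1518 0.6577 0.2313] yline 77.0 tilt 0.0 q6 -0.037 F [0.7 0.5 0.2] w 1.0002948183144085 0.0
tool shift first-then-turn [-0.5066 -0.7241  0.1113] turn about tool z -54.0 world [ 0.3308 -0.8194 -0.1113]
```

>>> drive_tool --pt "0 0 0 -0.0314 -0.0248 0 0.8" --pt "0 0 0 -0.0314 -0.0248 0 0.8" --pt "0 0 0 -0.0314 -0.0248 0 0.8" --pt "0 0 0 -0.0314 -0.0248 0 0.8" --pt "0 0 0 -0.0314 -0.0248 0 0.8" --pt "0 0 0 -0.0314 -0.0248 0 0.8" --pt "0 0 0 -0.0314 -0.0248 0 0.8" --pt "0 0 0 -0.0314 -0.0248 0 0.8"

```text
time: 2.17
tool_pos: [0.3528, 0.4063, 0.2316]
tcp_rot: [0.355, 3.121, 0.001]
wrist_force: [0.5, -0.1, 0.8]
width: 0.805
grip_force: 0.0
```

>>> drive_tool --pt "0 0 0 -0.016 -0.0328 0 0.8" --pt "0 0 0 -0.016 -0.0328 0 0.8" --pt "0 0 0 -0.016 -0.0328 0 0.8" --pt "0 0 0 -0.016 -0.0328 0 0.8" --pt "0 0 0 -0.016 -0.0328 0 0.8" --pt "0 0 0 -0.016 -0.0328 0 0.8" --pt "0 0 0 -0.016 -0.0328 0 0.8" --pt "0 0 0 -0.016 -0.0328 0 0.8"

```text
time: 2.83
tool_pos: [0.4177, 0.1218, 0.2317]
tcp_rot: [0.355, 3.12, 0.001]
wrist_force: [0.4, 0.0, -0.4]
width: 0.8
grip_force: 0.0
```

>>> drive_tool --pt "0 0 0 -0.016 -0.0328 0 0.8" --pt "0 0 0 -0.016 -0.0328 0 0.8" --pt "0 0 0 -0.016 -0.0328 0 0.8" --pt "0 0 0 -0.016 -0.0328 0 0.8" --pt "0 0 0 -0.016 -0.0328 0 0.8" --pt "0 0 0 -0.016 -0.0328 0 0.8" --pt "0 0 0 -0.016 -0.0328 0 0.8" --pt "0 0 0 -0.016 -0.0328 0 0.8"

```text
time: 3.5
tool_pos: [0.4835, -0.163, 0.2316]
tcp_rot: [0.356, 3.121, -0.0]
wrist_force: [0.0, 0.4, -0.3]
width: 0.8
grip_force: 0.0
```

>>> drive_tool --pt "0 0 -6.75 0 0 0.014 0.8" --pt "0 0 -6.75 0 0 0.014 0.8" --pt "0 0 -6.75 0 0 0.014 0.8" --pt "0 0 -6.75 0 0 0.014 0.8" --pt "0 0 -6.75 0 0 0.014 0.8" --pt "0 0 -6.75 0 0 0.014 0.8" --pt "0 0 -6.75 0 0 0.014 0.8" --pt "0 0 -6.75 0 0 0.014 0.8"

```text
time: 4.17
tool_pos: [0.4887, -0.1464, 0.1183]
tcp_rot: [1.052, -2.939, 0.045]
wrist_force: [0.2, -0.4, -0.4]
width: 0.798
grip_force: 0.0
```

```bash
python3 -c "
from h import *
delta(.4826,-.1617,.002,131)"
```

```text
t 4.1667 pos [ 0.4887 -0.1464  0.1183] yline 129.4 tilt 2.02 q6 -2.553 F [ 0.2 -0.4 -0.4] w 0.7977819254289729 0.0
tool shift first-then-turn [ 0.0111 -0.0055  0.1168] turn about tool z -1.6 world [-0.0061 -0.0153 -0.1163]
```

Joint 6 hit its end, so I'll turn the half turn the other way.

>>> drive_tool --pt "0 0 7 0 0 0 0.8" --pt "0 0 7 0 0 0 0.8" --pt "0 0 7 0 0 0 0.8" --pt "0 0 7 0 0 0 0.8" --pt "0 0 7 0 0 0 0.8" --pt "0 0 7 0 0 0 0.8" --pt "0 0 7 0 0 0 0.8" --pt "0 0 7 0 0 0 0.8"

```text
time: 4.83
tool_pos: [0.4891, -0.1438, 0.1186]
tcp_rot: [-0.46, -3.103, 0.052]
wrist_force: [0.4, 0.6, -0.3]
width: 0.802
grip_force: 0.0
```

>>> drive_tool --pt "0 0 7 0 0 0 0.8" --pt "0 0 7 0 0 0 0.8" --pt "0 0 7 0 0 0 0.8" --pt "0 0 7 0 0 0 0.8" --pt "0 0 7 0 0 0 0.8" --pt "0 0 7 0 0 0 0.8" --pt "0 0 7 0 0 0 0.8" --pt "0 0 7 0 0 0 0.8"

```text
time: 5.5
tool_pos: [0.489, -0.1438, 0.1186]
tcp_rot: [1.858, 2.518, -0.049]
wrist_force: [-0.2, -0.3, -0.1]
width: 0.801
grip_force: 0.0
```

>>> drive_tool --pt "0 0 7 0 0 0 0.8" --pt "0 0 7 0 0 0 0.8" --pt "0 0 7 0 0 0 0.8" --pt "0 0 7 0 0 0 0.8" --pt "0 0 7 0 0 0 0.8" --pt "0 0 7 0 0 0 0.8" --pt "0 0 7 0 0 0 0.8" --pt "0 0 7 0 0 0 0.8"

```text
time: 6.17
tool_pos: [0.489, -0.1438, 0.1186]
tcp_rot: [2.811, 1.345, -0.034]
wrist_force: [1.0, 0.0, 0.2]
width: 0.797
grip_force: 0.0
```

```bash
cat >> h.py <<'E'
_d=delta
def delta(x,y,z,ydeg):
    _d(x,y,z,ydeg);s=status.read_state();M=R.from_rotvec(s["tcp_rot"]).as_matrix()
    a=np.cross(M[:,2],[0,0,-1]);print("untilt turn (deg, tool axes)",np.degrees(M.T@a).round(2))
E
python3 -c "
from h import *
delta(.4826,-.1617,.002,131)"
```

```text
t 6.1667 pos [ 0.489  -0.1438  0.1186] yline -38.8 tilt 1.92 q6 0.387 F [1.  0.  0.2] w 0.7970383866741316 0.0
tool shift first-then-turn [-0.0144  0.0047  0.1172] turn about tool z 10.2 world [-0.0064 -0.0179 -0.1166]
untilt turn (deg, tool axes) [0.75 1.76 0.  ]
```

>>> drive_tool --pt "0.75 1.76 0 0 0 0 0.8" --pt "0 0 0 -0.018 0.0062 0 0.8" --pt "0 0 5.1 0 0 0.01 0.8" --pt "0 0 5.1 0 0 0.01 0.8" --pt "0 0 0 0 0 0.015 0.8" --pt "0 0 0 0 0 0.015 0.8" --pt "0 0 0 0 0 0 0.8"

```text
time: 6.75
tool_pos: [0.4802, -0.1609, 0.0657]
tcp_rot: [-2.936, -1.106, 0.007]
wrist_force: [-1.5, 0.1, -0.3]
width: 0.796
grip_force: 0.0
```

```bash
python3 -c "
from h import *
delta(.4826,-.1617,.002,131)
P=[read_camera('top'),read_camera('scene')]
a=np.hstack([cv2.resize(np.ascontiguousarray(q['color'][b[1]:b[3],b[0]:b[2],::-1]),(400,400),interpolation=cv2.INTER_CUBIC) for q,b in((P[0],(322,217,382,277)),(P[1],(286,210,346,270)))])
cv2.imwrite('pics/pre.png',a)"
```

```text
t 6.75 pos [ 0.4802 -0.1609  0.0657] yline -48.7 tilt 0.33 q6 0.478 F [-1.5  0.1 -0.3] w 0.796241908737492 0.0
tool shift first-then-turn [0.0015 0.0025 0.0637] turn about tool z 0.3 world [ 0.0024 -0.0008 -0.0637]
untilt turn (deg, tool axes) [-0.29  0.16  0.  ]
```

View pics/pre.png

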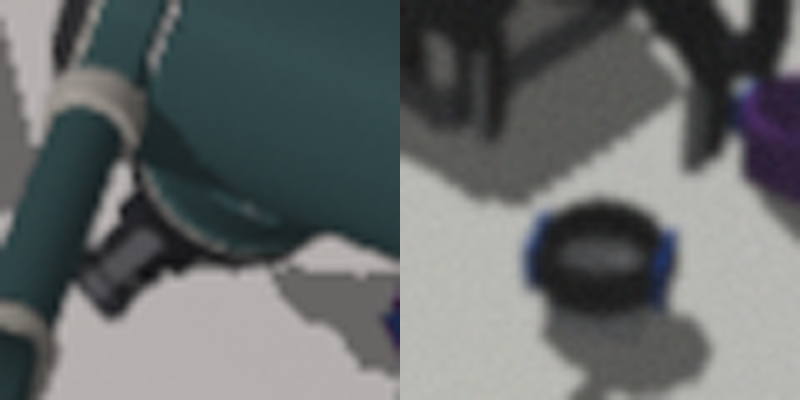

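The scene crop shows the open fingers above and in line with the ring's blue grips at crop (540,255) and (660,265). Descending.

>>> drive_tool --pt "-0.29 0.16 0.3 0.0015 0.0025 0.01 0.8" --pt "0 0 0 0 0 0.014 0.8" --pt "0 0 0 0 0 0.014 0.8" --pt "0 0 0 0 0 0.014 0.8" --pt "0 0 0 0 0 0.008 0.8" --pt "0 0 0 0 0 0.0035 0.8" --pt "0 0 0 0 0 0 0.8"

```text
time: 7.43
tool_pos: [0.4855, -0.1627, 0.0049]
tcp_rot: [2.94, 1.099, 0.006]
wrist_force: [-0.3, 0.0, 0.8]
width: 0.803
grip_force: 0.0
```

>>> drive_tool --pt "0 0 0 0 0 0 0.5" --pt "0 0 0 0 0 0 0.45" --pt "0 0 0 0 0 0 0.45" --pt "0 0 0 0 0 0 0.45" --pt "0 0 0 0 0 0 0.45" --pt "0 0 0 0 0 0 0.45" --force 40

```text
time: 7.93
tool_pos: [0.4867, -0.1631, 0.0061]
tcp_rot: [2.938, 1.098, 0.009]
wrist_force: [0.4, 1.3, 6.0]
width: 0.599
grip_force: 43.0
```

```bash
python3 -c "
from h import *
delta(.5335,.0166,.15,103.7)"
```

```text
t 7.9333 pos [ 0.4867 -0.1631  0.0061] yline -49.0 tilt 0.43 q6 0.483 F [0.4 1.3 6. ] w 0.5994748716988123 42.98592567443848
tool shift first-then-turn [ 0.1537 -0.104  -0.1441] turn about tool z 27.3 world [0.0468 0.1797 0.1439]
untilt turn (deg, tool axes) [ 0.38 -0.2   0.  ]
```

>>> drive_tool --pt "0 0 0 0 0 -0.008 0.45" --pt "0.38 -0.2 0 0 0 -0.016 0.45" --pt "0 0 0 0 0 -0.022 0.45" --pt "0 0 0 0 0 -0.022 0.45" --pt "0 0 0 0 0 -0.022 0.45" --pt "0 0 0 0 0 -0.022 0.45" --pt "0 0 0 0 0 -0.022 0.45" --pt "0 0 0 0 0 -0.01 0.45"

```text
time: 8.6
tool_pos: [0.4869, -0.1632, 0.1521]
tcp_rot: [2.942, 1.099, 0.002]
wrist_force: [0.6, -0.5, -0.8]
width: 0.604
grip_force: 42.3
```

>>> drive_tool --pt "0 0 0 0.019 -0.013 0 0.45" --pt "0 0 0 0.019 -0.013 0 0.45" --pt "0 0 0 0.019 -0.013 0 0.45" --pt "0 0 0 0.019 -0.013 0 0.45" --pt "0 0 0 0.019 -0.013 0 0.45" --pt "0 0 0 0.019 -0.013 0 0.45" --pt "0 0 0 0.019 -0.013 0 0.45" --pt "0 0 0 0.019 -0.013 0 0.45"

```text
time: 9.27
tool_pos: [0.5316, 0.0166, 0.1482]
tcp_rot: [-2.941, -1.099, 0.005]
wrist_force: [-0.3, -0.3, -0.6]
width: 0.6
grip_force: 42.3
```

>>> drive_tool --pt "0 0 6.8 0 0 0 0.45" --pt "0 0 6.8 0 0 0 0.45" --pt "0 0 6.8 0 0 0 0.45" --pt "0 0 6.9 0 0 0 0.45" --pt "0 0 0 0 0 0 0.45"

```text
time: 9.68
tool_pos: [0.5314, 0.0156, 0.1481]
tcp_rot: [-3.118, -0.37, 0.006]
wrist_force: [-0.6, 0.8, -0.6]
width: 0.6
grip_force: 42.2
```

```bash
python3 - <<'E'
from h import *
np.set_printoptions(precision=4,suppress=True)
delta(.5335,.0166,.15,103.7)
P=[read_camera('top'),read_camera('scene')]
z=status.read_state()["tool_pos"][2]-.005
for p in P:
    for m in masks_of(p,"ring_head"):print(m["score"],m["bbox"])
print(proj(P[0],[.5335,.0166,z]),proj(P[1],[.5335,.0166,z]),z)
u,v=map(int,proj(P[1],[.5335,.0166,.12]));save(P[1],"hold.png",(u-40,v-40,u+40,v+40),7)
p=P[1];g=grad(p)
for zz in (z+.032,z):
  r=differential_evolution(lambda w:-score(p,g,circ(w[0],w[1],zz,.024)),[(.50,.57),(-.02,.05)],seed=1);print(zz,r.x,r.fun)
w=blue(p,(u-25,v-30,u+25,v+20));n,l=cv2.connectedComponents((w>0).astype(np.uint8))
for k in range(1,n):
    ys,xs=np.nonzero(l==k);ww=w[ys,xs];a=(xs*ww).sum()/ww.sum();b=(ys*ww).sum()/ww.sum();print("grip",len(xs),a,b,atz(p,a,b,z+.022))
E
```

```text
t 9.6833 pos [0.5314 0.0156 0.1481] yline -76.5 tilt 0.23 q6 1.316 F [-0.6  0.8 -0.6] w 0.5999483876990853 42.22506523132324
tool shift first-then-turn [ 0.0022 -0.0005 -0.0019] turn about tool z -0.2 world [0.0021 0.001  0.0019]
untilt turn (deg, tool axes) [-0.1  0.2  0. ]
0.5 [380.8, 255.5, 402.9, 276.0]
0.49 [334.1, 197.8, 351.5, 217.6]
0.68 [280.4, 156.4, 294.3, 173.4]
0.58 [311.1, 273.7, 340.2, 296.4]
0.56 [335.5, 221.7, 359.8, 242.4]
(np.float64(281.860657591657), np.float64(221.40270920158332)) (np.float64(292.58912331048555), np.float64(168.479353399496)) 0.14334340007555715
0.17534340007555715 [0.5208 0.0174] -9.95074140059548
0.14334340007555715 [0.5324 0.019 ] -15.190003129641088
grip 5 295.0 165.64705882352942 [ 0.5255 -0.0088  0.1653]
```

View pics/hold.png

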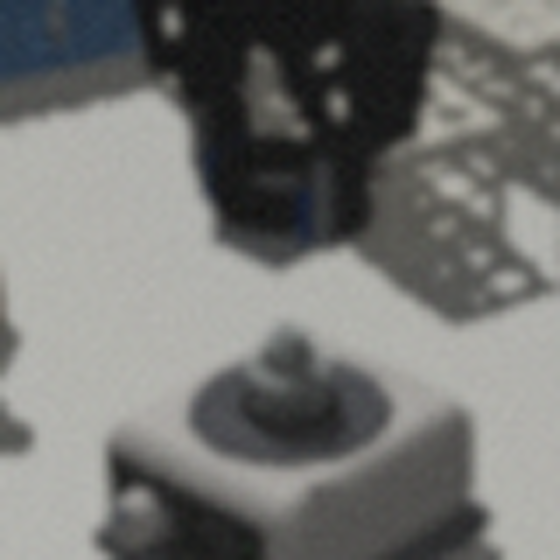

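The crop shows the head held level above the drive. Its hub's lower corners are at crop (215,235), (282,265) and (350,240). I'll fit the head's offset from these.

```bash
python3 - <<'E'
from h import *
p=read_camera("scene");np.set_printoptions(precision=4,suppress=True)
u,v=map(int,proj(p,[.5335,.0166,.12]));a=np.radians(13.6)
obs=np.array([[215,235],[282,265],[350,240]])/7+[u-40,v-40]-.43
def cor(x,y,z):
    return np.array([[x+np.cos(a)*i-np.sin(a)*j,y+np.sin(a)*i+np.cos(a)*j,z] for i,j in((-.017,.017),(-.017,-.017),(.017,-.017))])
print(obs);print(projv(p,cor(.5314,.0156,.143)))
from scipy.optimize import least_squares
print(least_squares(lambda w:(projv(p,cor(*w))-obs).ravel(),[.53,.016,.143]).x)
for z in(.140,.143,.146):print(z,least_squares(lambda w:(projv(p,cor(w[0],w[1],z))-obs).ravel(),[.53,.016]).x)
delta(.5335,.0166,.15,103.7)
E
```

```text
[[282.2843 169.1414]
 [291.8557 173.4271]
 [301.57   169.8557]]
[[282.7996 169.2259]
 [292.2239 173.5122]
 [301.396  168.7146]]
[ 0.5198 -0.0025  0.1539]
0.14 [0.5328 0.0191]
0.143 [0.53   0.0145]
0.146 [0.5272 0.0098]
t 9.9333 pos [0.532  0.0154 0.1487] yline -76.2 tilt 0.16 q6 1.311 F [ 0.3 -0.  -0.9] w 0.6006152026287804 42.22521901130676
tool shift first-then-turn [ 0.0018 -0.0008 -0.0013] turn about tool z 0.1 world [0.0015 0.0012 0.0013]
untilt turn (deg, tool axes) [-0.08  0.13  0.  ]
```

>>> drive_tool --pt "0 0 0 0.002 -0.0007 0 0.45" --pt "0 0 0 0 0 0.012 0.45" --pt "0 0 0 0 0 0.012 0.45" --pt "0 0 0 0 0 0.01 0.45" --pt "0 0 0 0 0 0.004 0.45" --pt "0 0 0 0 0 0.003 0.45" --pt "0 0 0 0 0 0.003 0.45" --pt "0 0 0 0 0 0 0.45"

```text
time: 10.6
tool_pos: [0.5335, 0.0167, 0.1042]
tcp_rot: [-3.118, -0.374, 0.005]
wrist_force: [-0.5, -0.4, -1.0]
width: 0.602
grip_force: 42.2
```

>>> drive_tool --pt "0 0 0 0 0 0.002 0.45" --pt "0 0 0 0 0 0.002 0.45" --pt "0 0 0 0 0 0.002 0.45" --pt "0 0 0 0 0 0 0.45"

```text
time: 10.93
tool_pos: [0.5341, 0.0167, 0.0989]
tcp_rot: [-3.118, -0.374, 0.002]
wrist_force: [0.0, -0.2, -1.1]
width: 0.602
grip_force: 42.2
```

>>> drive_tool --pt "0 0 0 0 0 0.002 0.45" --pt "0 0 0 0 0 0.001 0.45" --pt "0 0 0 0 0 0 0.45"

```text
time: 11.18
tool_pos: [0.5341, 0.0167, 0.0959]
tcp_rot: [-3.118, -0.374, 0.002]
wrist_force: [0.2, -0.3, -0.9]
width: 0.602
grip_force: 42.2
```

>>> drive_tool --pt "0 0 0 0 0 0.0015 0.45" --pt "0 0 0 0 0 0.0015 0.45" --pt "0 0 0 0 0 0 0.45"

```text
time: 11.43
tool_pos: [0.5341, 0.0167, 0.0928]
tcp_rot: [-3.118, -0.374, 0.002]
wrist_force: [1.5, 1.0, -1.8]
width: 0.6
grip_force: 42.2
```

>>> drive_tool --pt "0 0 0 0 0 0.001 0.45" --pt "0 0 0 0 0 0.001 0.45" --pt "0 0 0 0 0 0 0.45"

```text
time: 11.68
tool_pos: [0.5342, 0.0167, 0.0914]
tcp_rot: [-3.118, -0.374, 0.002]
wrist_force: [0.4, 0.7, 3.5]
width: 0.598
grip_force: 42.7
```

Contact came at the predicted height. One more small press to be sure it's home.

>>> drive_tool --pt "0 0 0 0 0 0.0015 0.45" --pt "0 0 0 0 0 0.0015 0.45" --pt "0 0 0 0 0 0 0.45"

```text
time: 11.93
tool_pos: [0.5342, 0.0167, 0.0883]
tcp_rot: [-3.118, -0.374, 0.002]
wrist_force: [-1.1, 0.3, 5.8]
width: 0.602
grip_force: 43.0
```

>>> drive_tool --pt "0 0 0 0 0 -0.002 0.45" --pt "0 0 0 0 0 0 0.7" --pt "0 0 0 0 0 0 0.8" --pt "0 0 0 0 0 0 0.8" --pt "0 0 0 0 0 -0.01 0.8" --pt "0 0 0 0 0 -0.03 0.8" --pt "0 0 0 0 0 -0.04 0.8" --pt "0 0 0 0 0 -0.04 0.8"

```text
time: 12.6
tool_pos: [0.5326, 0.0165, 0.2102]
tcp_rot: [-3.118, -0.374, 0.009]
wrist_force: [1.3, -0.0, -0.1]
width: 0.805
grip_force: 0.0
```

```bash
python3 -c "
from h import *
delta(.4906,.264,.19,13.6)"
```

```text
t 12.6 pos [0.5326 0.0165 0.2102] yline -76.3 tilt 0.35 q6 1.315 F [ 1.3 -0.  -0.1] w 0.8047490091498097 0.0
tool shift first-then-turn [ 0.0179 -0.2503  0.0207] turn about tool z -89.9 world [-0.042   0.2475 -0.0202]
untilt turn (deg, tool axes) [-0.13  0.32  0.  ]
```

>>> drive_tool --pt "-0.13 0.32 0 0.0022 -0.0313 0 0.8" --pt "0 0 0 0.0022 -0.0313 0 0.8" --pt "0 0 0 0.0022 -0.0313 0 0.8" --pt "0 0 0 0.0022 -0.0313 0 0.8" --pt "0 0 0 0.0022 -0.0313 0 0.8" --pt "0 0 0 0.0022 -0.0313 0 0.8" --pt "0 0 0 0.0022 -0.0313 0 0.8" --pt "0 0 0 0.0022 -0.0313 0 0.8"

```text
time: 13.27
tool_pos: [0.4913, 0.2654, 0.2104]
tcp_rot: [3.119, 0.374, 0.006]
wrist_force: [0.8, -0.4, -0.7]
width: 0.801
grip_force: 0.0
```

```bash
python3 - <<'E'
from h import *
np.set_printoptions(precision=4,suppress=True)
P=[read_camera('top'),read_camera('scene')];G=[grad(p) for p in P]
delta(.4906,.264,.073,103.6)
p=P[1];sz=(400,400)
r=differential_evolution(lambda w:-score(P[1],G[1],circ(w[0],w[1],.123,.0125)),[(.47,.51),(.24,.29)],seed=1);print("stopper scene",r.x)
f=lambda w:-score(P[0],G[0],circ(w[0],w[1],.123-0.005,.032/2))
# check head: ring rim at z .118 in both
for i in(0,1):
    r=differential_evolution(lambda w:-score(P[i],G[i],circ(w[0],w[1],.118,.024))-score(P[i],G[i],circ(w[0],w[1],.118,.018)),[(.51,.56),(-.01,.04)],seed=1);print("rim",i,r.x,r.fun)
r=differential_evolution(lambda w:-sum(score(P[i],G[i],circ(w[0],w[1],w[2],q)) for i in(0,1) for q in(.018,.024)),[(.51,.56),(-.01,.04),(.105,.14)],seed=1);print("rim both, z free",r.x)
a=np.hstack([cv2.resize(np.ascontiguousarray(q['color'][b[1]:b[3],b[0]:b[2],::-1]),sz,interpolation=cv2.INTER_CUBIC) for q,b in((P[1],(263,160,323,220)),(P[1],(200,120,280,200)))])
cv2.imwrite('pics/seat.png',a)
E
```

```text
t 13.3667 pos [0.491  0.2678 0.2103] yline -76.1 tilt 0.23 q6 1.783 F [-0.1  0.3  0.1] w 0.7981746992334755 0.0
tool shift first-then-turn [-0.0018  0.0037  0.1373] turn about tool z 0.3 world [-0.0004 -0.0038 -0.1373]
untilt turn (deg, tool axes) [-0.05 -0.23  0.  ]
stopper scene [0.4876 0.2611]
rim 0 [0.5316 0.0148] -39.39747058424713
rim 1 [0.5307 0.0175] -41.84080261868536
rim both, z free [0.531  0.0148 0.1192]
```

View pics/seat.png

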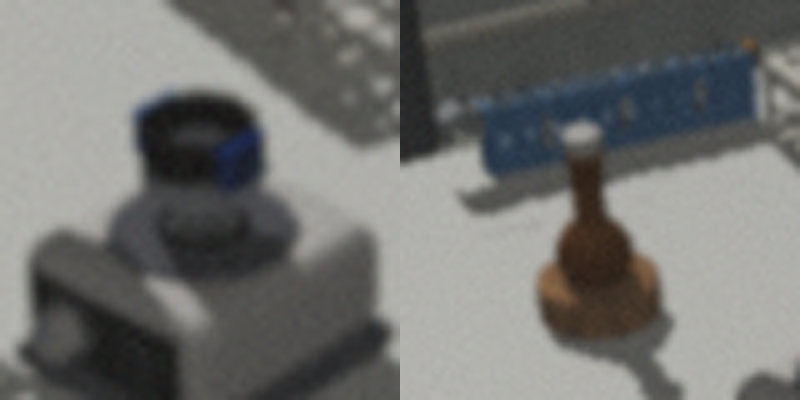

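The left crop shows the head level and home on the flange (rim z ≈ 0.119). The right crop shows the flask undisturbed in its cork at crop (595,240). Descending on the flask.

>>> drive_tool --pt "-0.05 -0.23 0 -0.0015 0.0042 0 0.8" --pt "0 0 0 0 0 0.025 0.8" --pt "0 0 0 0 0 0.03 0.8" --pt "0 0 0 0 0 0.03 0.8" --pt "0 0 0 0 0 0.025 0.8" --pt "0 0 0 0 0 0.017 0.8" --pt "0 0 0 0 0 0.01 0.8" --pt "0 0 0 0 0 0 0.8"

```text
time: 14.03
tool_pos: [0.4898, 0.2569, 0.0703]
tcp_rot: [3.116, 0.372, -0.008]
wrist_force: [0.0, -1.2, 0.3]
width: 0.798
grip_force: 0.0
```

```bash
python3 - <<'E'
from h import *
delta(.4905,.263,.073,103.6)
P=read_camera('scene');u,v=map(int,proj(P,[.49,.263,.09]));save(P,"neck.png",(u-30,v-30,u+30,v+30),8)
E
```

```text
t 14.0333 pos [0.4898 0.2569 0.0703] yline -76.4 tilt 0.38 q6 1.774 F [ 0.  -1.2  0.3] w 0.798431813229902 0.0
tool shift first-then-turn [ 0.0021 -0.0057 -0.0027] turn about tool z 0.0 world [0.0007 0.0061 0.0027]
untilt turn (deg, tool axes) [0.19 0.33 0.  ]
```

View pics/neck.png

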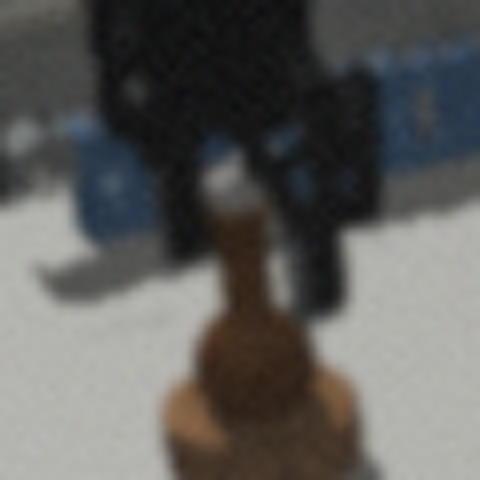

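The crop shows the neck standing between the two fingers, with the stopper at (230,185). Centring, then closing.

>>> drive_tool --pt "0.19 0.33 0 0.002 -0.0057 -0.0027 0.8" --pt "0 0 0 0 0 0 0.5" --pt "0 0 0 0 0 0 0.35" --pt "0 0 0 0 0 0 0.15" --pt "0 0 0 0 0 0 0.15" --pt "0 0 0 0 0 0 0.15" --pt "0 0 0 0 0 0 0.15" --pt "0 0 0 0 0 0 0.15" --force 50

```text
time: 14.75
tool_pos: [0.493, 0.2657, 0.0766]
tcp_rot: [-3.117, -0.374, -0.011]
wrist_force: [-0.2, -0.7, 5.0]
width: 0.256
grip_force: 46.0
```

```bash
python3 -c "
from h import *
delta(.532,.016,.19,103.6)"
```

```text
t 14.75 pos [0.493  0.2657 0.0766] yline -76.3 tilt 0.44 q6 1.781 F [-0.2 -0.7  5. ] w 0.25647245676172686 46.04709791979985
tool shift first-then-turn [-0.0204  0.2516 -0.114 ] turn about tool z 0.1 world [ 0.039  -0.2497  0.1134]
untilt turn (deg, tool axes) [-0.1  -0.42  0.  ]
```

>>> drive_tool --pt "0 0 0 0 0 -0.006 0.15" --pt "0 0 0 0 0 -0.012 0.15" --pt "0 0 0 0 0 -0.018 0.15" --pt "0 0 0 0 0 -0.022 0.15" --pt "0 0 0 0 0 -0.025 0.15" --pt "0 0 0 0 0 -0.025 0.15" --pt "0 0 0 0 0 -0.02 0.15" --pt "0 0 0 0 0 -0.007 0.15"

```text
time: 15.42
tool_pos: [0.4931, 0.2658, 0.215]
tcp_rot: [-3.115, -0.374, -0.017]
wrist_force: [0.2, 0.4, -0.5]
width: 0.256
grip_force: 46.9
```

>>> drive_tool --pt "0 0 0 -0.001 0.0125 0 0.15" --pt "0 0 0 -0.0015 0.019 0 0.15" --pt "0 0 0 -0.0018 0.0228 0 0.15" --pt "0 0 0 -0.0018 0.0228 0 0.15" --pt "0 0 0 -0.0018 0.0228 0 0.15" --pt "0 0 0 -0.0018 0.0228 0 0.15" --pt "0 0 0 -0.0018 0.0228 0 0.15" --pt "0 0 0 -0.0018 0.0228 0 0.15"

```text
time: 16.08
tool_pos: [0.5168, 0.0962, 0.208]
tcp_rot: [-3.118, -0.374, -0.002]
wrist_force: [-0.0, 0.0, -2.1]
width: 0.252
grip_force: 46.9
```

>>> drive_tool --pt "0 0 0 -0.0018 0.0228 0 0.15" --pt "0 0 0 -0.0018 0.0228 0 0.15" --pt "0 0 0 -0.0018 0.0185 0 0.15" --pt "0 0 0 -0.0015 0.01 0 0.15" --pt "0 0 0 -0.001 0.006 0 0.15" --pt "0 0 0 0 0 0 0.15" --pt "0 0 0 0 0 0 0.15"

```text
time: 16.67
tool_pos: [0.5291, 0.0188, 0.2094]
tcp_rot: [-3.116, -0.373, -0.006]
wrist_force: [-1.0, 0.7, -0.4]
width: 0.253
grip_force: 47.0
```

```bash
python3 - <<'E'
from h import *
np.set_printoptions(precision=4,suppress=True)
delta(.532,.016,.1686,103.6)
P=[read_camera('top'),read_camera('scene')];p=P[1];g=grad(p)
z=status.read_state()["tool_pos"][2]-.0586+.024
o=np.array(p["world_from_camera"])[:3,3]
def sil(x,y):
    c=np.array([x,y,z]);d=c-o;L=np.linalg.norm(d);d/=L;r=.024
    e=np.cross(d,[0,0,1]);e/=np.linalg.norm(e);f=np.cross(d,e);a=np.linspace(0,2*np.pi,80)
    cc=c-d*r*r/L;rr=r*np.sqrt(1-(r/L)**2)
    return cc+rr*(np.cos(a)[:,None]*e+np.sin(a)[:,None]*f)
r=differential_evolution(lambda w:-score(p,g,sil(*w)),[(.50,.56),(-.015,.045)],seed=1);print("ball",r.x,r.fun,z)
u,v=map(int,proj(p,[.532,.016,.13]));save(p,"over.png",(u-40,v-45,u+40,v+35),7)
E
```

```text
t 16.6667 pos [0.5291 0.0188 0.2094] yline -76.3 tilt 0.28 q6 1.317 F [-1.   0.7 -0.4] w 0.2529701390712366 46.98286378697958
tool shift first-then-turn [0.002  0.0035 0.0408] turn about tool z 0.1 world [ 0.0029 -0.0028 -0.0408]
untilt turn (deg, tool axes) [-0.14 -0.25  0.  ]
ball [0.5257 0.0165] -22.504836402414885 0.17517365829051793
```

View pics/over.png

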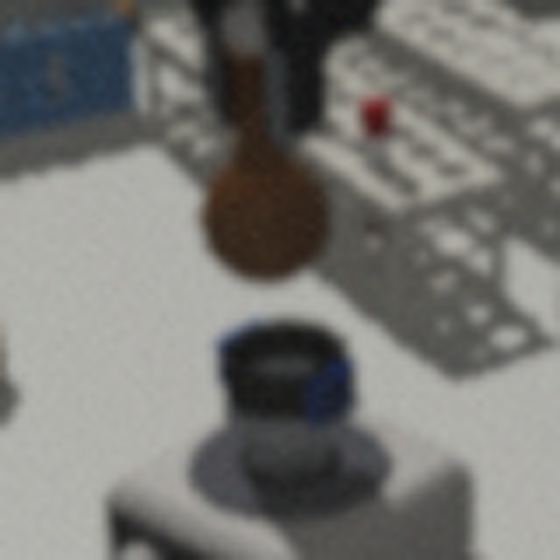

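The crop shows the upright flask ball at (267,215) just above the ring at (287,370), roughly 3 px left of it. Correcting, then lowering.

>>> drive_tool --pt "0 0 0 0.0028 0.0025 0 0.15" --pt "0 0 0 0 0 0.008 0.15" --pt "0 0 0 0 0 0.01 0.15" --pt "0 0 0 0 0 0.009 0.15" --pt "0 0 0 0 0 0.005 0.15" --pt "0 0 0 0 0 0.002 0.15" --pt "0 0 0 0 0 0 0.15"

```text
time: 17.35
tool_pos: [0.5322, 0.017, 0.1747]
tcp_rot: [-3.117, -0.374, -0.004]
wrist_force: [-0.1, -0.4, -1.2]
width: 0.255
grip_force: 47.0
```

```bash
cat > fl.py <<'E'
from h import *
np.set_printoptions(precision=4,suppress=True)
delta(.532,.016,.1686,103.6)
p=read_camera('scene');g=grad(p);o=np.array(p["world_from_camera"])[:3,3]
z=status.read_state()["tool_pos"][2]-.0586+.024
def sil(x,y):
    c=np.array([x,y,z]);d=c-o;L=np.linalg.norm(d);d/=L;r=.024
    e=np.cross(d,[0,0,1]);e/=np.linalg.norm(e);f=np.cross(d,e);a=np.linspace(0,2*np.pi,80)
    return c-d*r*r/L+r*np.sqrt(1-(r/L)**2)*(np.cos(a)[:,None]*e+np.sin(a)[:,None]*f)
r=differential_evolution(lambda w:-score(p,g,sil(*w)[:41 if 0 else 80]),[(.51,.555),(-.01,.04)],seed=1);print("ball",r.x,r.fun,z)
r=differential_evolution(lambda w:-score(p,g,circ(w[0],w[1],.086+w[2],.017))-score(p,g,circ(w[0],w[1],.118+w[2],.024)),[(.525,.54),(.01,.025),(-.01,.002)],seed=1);print("head x,y,drive",r.x)
E
python3 fl.py
```

```text
t 17.35 pos [0.5322 0.017  0.1747] yline -76.3 tilt 0.22 q6 1.314 F [-0.1 -0.4 -1.2] w 0.25539736427744836 46.99203872558428
tool shift first-then-turn [-0.0005  0.0009  0.0061] turn about tool z 0.1 world [-0.0002 -0.001  -0.0061]
untilt turn (deg, tool axes) [-0.12 -0.18  0.  ]
ball [0.5267 0.0123] -15.433808311915959 0.14080672740372877
head x,y,drive [ 0.5271  0.01   -0.0032]
```

>>> drive_tool --pt "0 0 0 0 0 0.0015 0.15" --pt "0 0 0 0 0 0.0015 0.15" --pt "0 0 0 0 0 0.0015 0.15" --pt "0 0 0 0 0 0 0.15" --pt "0 0 0 0 0 0 0.15"

```text
time: 17.82
tool_pos: [0.5332, 0.0169, 0.1717]
tcp_rot: [-3.117, -0.374, -0.008]
wrist_force: [-0.4, -0.5, -2.0]
width: 0.255
grip_force: 47.0
```

>>> drive_tool --pt "0 0 0 0 0 0.001 0.15" --pt "0 0 0 0 0 0.001 0.15" --pt "0 0 0 0 0 0 0.15" --pt "0 0 0 0 0 0 0.15"

```text
time: 18.15
tool_pos: [0.5333, 0.017, 0.1697]
tcp_rot: [-3.117, -0.374, -0.009]
wrist_force: [0.2, -0.6, -1.1]
width: 0.256
grip_force: 47.0
```

>>> drive_tool --pt "0 0 0 0 0 0.001 0.15" --pt "0 0 0 0 0 0.001 0.15" --pt "0 0 0 0 0 0 0.15" --pt "0 0 0 0 0 0 0.15"

```text
time: 18.48
tool_pos: [0.5336, 0.0169, 0.1681]
tcp_rot: [-3.117, -0.374, -0.01]
wrist_force: [0.4, 0.2, 2.6]
width: 0.258
grip_force: 46.8
```

>>> drive_tool --pt "0 0 0 0 0 0.001 0.15" --pt "0 0 0 0 0 0.001 0.15" --pt "0 0 0 0 0 0 0.15" --pt "0 0 0 0 0 0 0.15"

```text
time: 18.82
tool_pos: [0.5335, 0.0169, 0.1659]
tcp_rot: [-3.117, -0.374, -0.009]
wrist_force: [0.2, 0.2, 3.8]
width: 0.256
grip_force: 46.6
```

>>> drive_tool --pt "0 0 0 0 0 0.001 0.15" --pt "0 0 0 0 0 0.001 0.15" --pt "0 0 0 0 0 0.001 0.15" --pt "0 0 0 0 0 0 0.15" --pt "0 0 0 0 0 0 0.15"

```text
time: 19.23
tool_pos: [0.5337, 0.017, 0.163]
tcp_rot: [-3.117, -0.374, -0.01]
wrist_force: [0.6, 0.1, 5.0]
width: 0.256
grip_force: 46.5
```

>>> drive_tool --pt "0 0 0 0 0 0.001 0.15" --pt "0 0 0 0 0 0.001 0.15" --pt "0 0 0 0 0 0 0.15" --pt "0 0 0 0 0 0 0.15"

```text
time: 19.57
tool_pos: [0.534, 0.017, 0.1614]
tcp_rot: [-3.117, -0.374, -0.011]
wrist_force: [1.0, 0.7, 7.4]
width: 0.257
grip_force: 46.4
```

>>> drive_tool --pt "0 0 0 0 0 0.001 0.15" --pt "0 0 0 0 0 0 0.15" --pt "0 0 0 0 0 0 0.15"

```text
time: 19.82
tool_pos: [0.5342, 0.0171, 0.1606]
tcp_rot: [-3.117, -0.374, -0.012]
wrist_force: [1.3, 1.0, 6.9]
width: 0.256
grip_force: 46.4
```

>>> drive_tool --pt "0 0 0 0 0 0.001 0.15" --pt "0 0 0 0 0 0 0.15" --pt "0 0 0 0 0 0 0.15"

```text
time: 20.07
tool_pos: [0.5348, 0.0172, 0.1603]
tcp_rot: [-3.117, -0.374, -0.014]
wrist_force: [0.6, 1.7, 9.3]
width: 0.253
grip_force: 46.2
```

>>> drive_tool --pt "0 0 0 0 0 0.001 0.15" --pt "0 0 0 0 0 0 0.15" --pt "0 0 0 0 0 0 0.15"

```text
time: 20.32
tool_pos: [0.5354, 0.0172, 0.1602]
tcp_rot: [-3.117, -0.374, -0.016]
wrist_force: [0.2, 1.9, 13.0]
width: 0.252
grip_force: 46.0
```

The position stalls while the force climbs, so the drive is on its stop. One last check.

```bash
python3 - <<'E'
from h import *
delta(.5335,.0167,.1602,103.6)
p=read_camera('scene');u,v=map(int,proj(p,[.532,.016,.13]));save(p,"end.png",(u-40,v-45,u+40,v+35),7)
E
```

```text
t 20.3167 pos [0.5354 0.0172 0.1602] yline -76.3 tilt 0.61 q6 1.314 F [ 0.2  1.9 13. ] w 0.25234720277849354 45.9987679446931
tool shift first-then-turn [-0.002   0.0001 -0.    ] turn about tool z 0.1 world [-0.0019 -0.0005  0.    ]
untilt turn (deg, tool axes) [-0.04 -0.6   0.  ]
```

View pics/end.png

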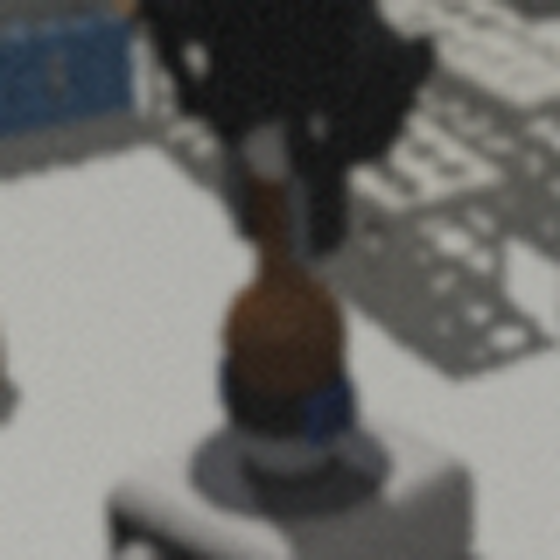

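The crop shows the ball seated in the ring at (285,345), the head lowered onto the collar, the flask upright, and the fingers clear of the head.

```bash
python3 -c "
from workcell import workorder
print(workorder.finish_job())"
```

```text
the job is handed in; nothing more can be done
None
```

I handed the job in at about 20 s: the black ring head is home on the flange, and the arm is holding the flask within about 1° of upright in the ring with the drive pressed to its stop at about 13 N; no verdict came back.

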